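# Close a mainspring barrel in the ratchet press

## Robot

A 7-joint arm with a two-finger parallel gripper is mounted at the origin on the work surface. World frame = base frame: x ahead of the robot, y to its left, z up, the work surface at z = 0. Lengths are in m, angles in degrees, forces in N, time in s.
With the tool pointing down it reaches from about 0.35 to 0.9 m from the base axis. Payload 19.9 kg.
Tool frame: the origin (TCP) lies midway between the tips of the shut fingers; the grasp point (between the pads) lies 19 mm behind it; z points along the fingers, y is the line along which they close (so a half turn about z gives the same grasp; the last joint's range is limited). The gripper opens to 85 mm and grips with 20 to 120 N. Pads are 22 mm wide; open, the fingers measure 114 mm over their backs; the gripper's body (76 mm by 85 mm) begins 54 mm behind the grasp point. The pads swing forward as they close: fully open they stand 13 mm farther back than shut.
Start: joints at [70.216, 23.915, -0.59, 92.452, 0.269, 63.638, -3.037], TCP at [0.187, -0.596, 0.231] pointing down, gripper open.
Joint ranges: [-161.28, 161.28], [-22.2, 115.67], [-73.04, 71.86], [3.21, 147.25], [-68.34, 248.33], [10.77, 114.83], [-161.83, 161.83]. Speed limits (degrees/s): [108.29, 108.29, 136.94, 136.94, 172.46, 172.46, 172.46].

## Interface

Orientations are given as a 3x3 rotation matrix whose columns are the frame's x, y, z axes.
In Python, from rig import bot, eyes, order gives the robot as it stands.
- The arm moves only by the tool apply_moves, never from a script. Its argument "moves" is a list of rows, each a list of 7 numbers: the shift along the world's x, y, z in mm, then the turn, a rotation vector about the world's x, y, z in degrees, then the opening, from 0 (shut) to 1 (fully open). In form: [[tx, ty, tz, wx, wy, wz, grip], ...]. A call has 1 to 5 rows; each row shifts and turns the commanded pose from where the row before left it; what a row does not reach is not made up. A row lasts 1/10 s, in which the tool goes at most 50 mm and 8.59 degrees, less where a joint would pass 70% of its speed; a pose out of reach is approached as far as the arm can. A call with a gripper value outside its range is refused whole. The fingers move at their own pace and stop on an object; "grip_force" is the grip in N (left out, the last holds). Time passes only in rows, so rows that do not move let the fingers close. It gives the time, the measured TCP pose, the force, the opening and the grip force at its end, in the units of the state.
- bot.read_state(): the state, without advancing time (a new reading comes with each control period).
- eyes.capture(name): name is "side" or "top"; returns a dict with "image" (384x512x3 uint8, red, green, blue), "K" (3x3 intrinsics, pixels), "k1" (the pictures are not rectified: a ray, as slopes to the right and down, at radius r is drawn at 1 + k1 r^2 times it, then the intrinsics apply), "rvec" (rotation vector, rad) and "tvec" (3), from world to camera coordinates, as OpenCV has them. Camera axes: x right, y down, z forward; pixel columns grow to the right and rows downward; lengths in m; the calibration is good to about 2 mm. A picture is of the moment at which its call begins. There is no depth.
- order.job_done(): hands the job in; it is judged then, once.
The state is a dict: "t": time; "joint_pos": joint angles; "qvel": joint speeds; "effort": joint torques, N m; "eef_pos": TCP position; "tool_rot": TCP orientation; "wrist_force": force on the tool from outside, world axes, zero at the start; "torque": the same for the moment, N m; "grip_width": finger opening in m; "finger_force": force on a finger pad.
Only numpy, scipy, OpenCV 4.12 (cv2) and the standard library are available. Lean on these libraries where they do the work, as an engineer would, in place of code of your own. Each camera call takes 0.05 s, during which the arm holds its last target. There are 200 camera calls.

## Task

Slide the brass barrel back along the bed of the arbor press until it sits fully in the V-stop under the ram. Then work the press's ratchet lever up and down to bring the ram down and press the barrel's cap fully home; stop as soon as you feel it bottom, so the cap is not crushed, and leave the lever raised and let go. Do it with the lever, never by pushing on the ram or the cap itself, and leave the oil bottle, the cushion and the loupe alone.

Things in the scene. Friction and masses are not known exactly. Their poses are not given: they have to be found in the camera images.
- press: Bench arbor press, blue-grey iron, bolted down, 250 x 110 x 325 mm high. Origin on the bench under the ram's axis; x from its open front (towards the robot) to the column at the back, z up. Base x -115 to 135, y +-55 mm; bed 35 mm above the bench, 90 mm wide, x -120 to 70 mm. Head x -34 to 125, y +-38, z 168 to 256 mm. Lever gear on the -y side: wheel y -54 to -66, lever y -77 to -100 mm
- press_seat (a point): point on the bed (z 35 mm) on the ram's axis, where the barrel's origin is when it sits fully in the V-stop: two 12 mm high, 10 mm thick steel fences, a 60 degree V that opens to the front and wedges the toothed ring. Axes as the press
- barrel: brass mainspring barrel, loose, 0.28 kg, upright on the front of the bed, 50 to 72 mm before the seat: drum 50 mm in diameter, 30 mm high, with a toothed ring 58 mm in diameter round its lowest 6 mm. Origin: centre of its underside. Polished: slides with 1 to 3 N; nothing else holds it
- cap: the barrel's round brass cap, a 44 mm disc 4 mm thick in the barrel's mouth; origin: centre of its underside, 28.9 to 29.5 mm above the barrel's origin at the start (about 3 mm proud) and 26.5 mm when fully home (a little less under load; its top then 30.5 mm up). It is a press fit and moves only under about 70 N. A 6 mm arbor end in its middle enters the hollow pusher freely
- ram_foot (a point): centre of the underside of the pusher (34 mm disc) on the ram. Starts raised, 100 mm above the bench; meets the proud cap at about 68 mm, and at about 65.5 mm the cap is home. It moves 12 mm per radian of the ratchet wheel; friction holds it where it is while the lever is lifted
- lever (a joint): lever angle, rad: 0 at the upper stop (arm 35 degrees above level, pointing to the press's -x), grows as the grip is pulled down, 1.30 at the lower stop; stays where left. Only the down stroke drives: a sprung pawl on it pushes a 24-tooth ratchet wheel (0.262 rad a tooth, up to one tooth idle in each stroke); the up stroke clicks back over the teeth
- lever_pivot (a point): centre of the lever's hub on the pinion shaft (axis along the press's y), at press (22, -88, 212) mm. Felt at the grip against the pull, at rest after a small step: ram free 0 N or less; cap going in 2 to 4 N; cap home: climbs 0.5 to 0.8 N per mm of swing, 8 N is firmly home, near 12 N (250 N on the cap) it is crushed. 2 to 4 N more while moving; up stroke about 4 N
- lever_grip (a point): middle of the lever's rubber grip, a round sleeve 22 mm in diameter and 78 mm long along the lever, 170 mm from lever_pivot; at lever 0 it is at press (-117, -88, 309) mm. Free all round: can be pinched from above with the fingers closing along the press's y, and turns in the pinch as it swings
- oil_bottle: bystander: small amber oil bottle with a white cap, 30 mm in diameter, 62 mm high, left (+y) of the press; origin under its centre
- cushion: bystander: round grey-green case cushion, 66 mm in diameter, 24 mm high, left of the press; origin under its centre
- loupe: bystander: black eyeglass loupe, 42 mm in diameter, 36 mm high, right (-y) of the press; origin under its centre
- ram: the ram, a square 20 mm steel bar with the pusher at its foot; same point as ram_foot
Mind the look-alikes: they are no part of the job. Of the things shaped like the barrel, the brass one is meant.

How it is judged:
By the outcome, as a careful person would: the job done as asked, in the order asked, and still so for the second after the job is handed in, with the robot touching nothing.
It also fails if it takes over 64 s, if anything falls off the work surface, if the arm or the gripper's body presses on something with over 40 N, if the wrist force passes 120 N, or if a joint passes its speed limit or range.

## Working session

There is one attempt and no reset: what is moved stays moved. The work goes in short steps, Python scripts to look and compute and a tool call to move; the robot and the scene stay as the last step left them, time stands still between calls to the robot, and variables do not carry over. Pictures are saved under pics/ and viewed, at most 10 in all, crops included, and the job is handed in when it is done.

Besides the shell and the picture viewer there is one more tool, called after "Emit:" as a command line: name --pt "numbers of a row" for each row, then --argument value for the rest. apply_moves: Moves the arm, as the interface text tells. Its arguments: {"type":"object","properties":{"moves":{"type":"array","items":{"type":"array","items":{"type":"number"}}},"grip_force":{"type":"number"}},"required":["moves"]}

```bash
ls; mkdir -p pics; python3 - <<'E'
from rig import bot,eyes
import cv2,numpy as np
s=bot.read_state();print(s)
for n in("side","top"):
    c=eyes.capture(n);cv2.imwrite(f"pics/{n}0.png",c["image"][:,:,::-1])
    print(n,c["K"].tolist(),c["k1"],c["rvec"],c["tvec"])
    R=cv2.Rodrigues(np.array(c["rvec"]))[0];print(-R.T@np.array(c["tvec"]).ravel(),R[2])
E
```

```text
pics
{'t': 0.0, 'joint_pos': array([70.21357387, 23.94913713, -0.59133884, 92.48820779,  0.2684104 ,
       63.63851556, -3.03576073]), 'qvel': array([-1.36105194e-02, -2.32456497e-02,  3.05416672e-02,  2.70006918e-02,
        5.55549718e-05, -3.09093596e-02, -4.38050969e-02]), 'effort': array([-1.50592055e-03, -8.64445639e+01,  6.77926596e-01, -4.34899950e+01,
        1.90792425e-02,  7.33348337e-03, -4.82649398e-06]), 'eef_pos': array([ 0.18688061, -0.59601209,  0.23062854]), 'tool_rot': array([[ 9.54185008e-01,  2.99216910e-01, -4.59117004e-04],
       [ 2.99217253e-01, -9.54184236e-01,  1.21612648e-03],
       [-7.41966020e-05, -1.29778538e-03, -9.99999155e-01]]), 'wrist_force': array([-0.13378979, -0.38036244, -0.03739251]), 'torque': array([0.02381089, 0.0134869 , 0.00150423]), 'finger_force': 0.0, 'grip_width': 0.08533760504190861}
side [[471.13989134015304, 0.0, 248.8137119601586], [0.0, 471.13989134015304, 194.00356984039414], [0.0, 0.0, 1.0]] -0.07178824792346074 [ 0.29918688 -2.75090901  1.29230006] [0.56932466 0.19282776 1.14758752]
[0.39770032 0.86443632 0.87912145] [ 0.16152633 -0.75227031 -0.6387477 ]
top [[423.3561171596672, 0.0, 261.56667676453003], [0.0, 423.3561171596672, 192.0854182025544], [0.0, 0.0, 1.0]] -0.08784683285863114 [ 2.15709957 -2.11628476  0.20777448] [0.03130399 0.60950871 1.00190209]
[0.42315214 0.05934503 1.09256993] [ 0.17588117 -0.01554204 -0.98428871]
```

View pics/side0.png

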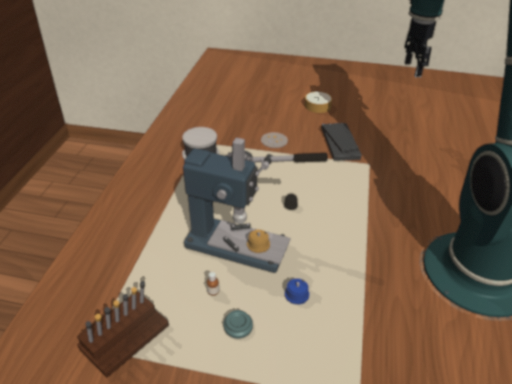

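View pics/top0.png

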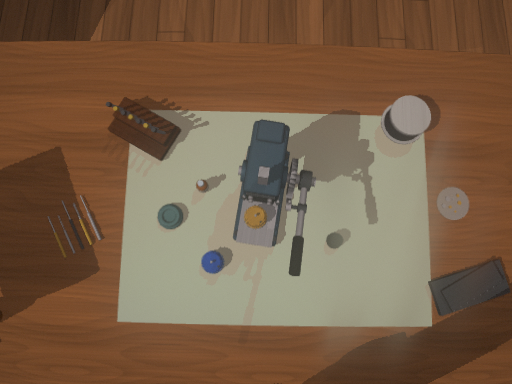

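The brass barrel is on the press bed at top (256,217) and side (259,240). The blue drum at top (212,262) and side (297,291) has a similar shape, but it is blue and off the press, so it is the look-alike. I'll confirm this in an enlarged crop.

```bash
cat > h.py <<'E'
import numpy as np,cv2
from rig import bot,eyes
def cap(n):
    c=eyes.capture(n);R=cv2.Rodrigues(np.array(c["rvec"]))[0];t=np.array(c["tvec"]).ravel()
    c["R"]=R;c["t"]=t;c["C"]=-R.T@t;return c
def ray(c,u,v):
    K=c["K"];d=np.array([(u-K[0][2])/K[0][0],(v-K[1][2])/K[1][1]]);s=d.copy()
    for _ in range(20): s=d/(1+c["k1"]*(s@s))
    r=c["R"].T@np.array([*s,1]);return r/np.linalg.norm(r)
def onz(c,u,v,z):
    r=ray(c,u,v);return c["C"]+r*(z-c["C"][2])/r[2]
def tri(c1,p1,c2,p2):
    r1,r2=ray(c1,*p1),ray(c2,*p2);A=np.stack([r1,-r2],1)
    k=np.linalg.lstsq(A,c2["C"]-c1["C"],rcond=None)[0]
    a,b=c1["C"]+k[0]*r1,c2["C"]+k[1]*r2
    return (a+b)/2,np.linalg.norm(a-b)
def proj(c,p):
    q=c["R"]@np.array(p)+c["t"];s=q[:2]/q[2];s=s*(1+c["k1"]*(s@s))
    return np.array([c["K"][0][0]*s[0]+c["K"][0][2],c["K"][1][1]*s[1]+c["K"][1][2]])
def crop(img,x0,y0,x1,y1,f):
    return cv2.resize(img[y0:y1,x0:x1],None,fx=f,fy=f,interpolation=cv2.INTER_CUBIC)[:,:,::-1]
E
python3 - <<'E'
from h import *
a=cap("top");b=cap("side")
A=crop(a["image"],230,115,330,285,3.5);B=crop(b["image"],175,125,335,275,2.8)
H=600;o=np.zeros((H,800,3),np.uint8);o[:A.shape[0],:A.shape[1]]=A[:H];o[:B.shape[0],352:352+B.shape[1]]=B[:, :448]
cv2.imwrite("pics/c1.png",o)
for n,c in(("top",a),("side",b)):
    h=cv2.cvtColor(c["image"],cv2.COLOR_RGB2HSV);m=cv2.inRange(h,(8,120,90),(28,255,255))
    x0,y0,x1,y1=(240,195,275,235) if n=="top" else(240,222,278,258)
    mm=np.zeros_like(m);mm[y0:y1,x0:x1]=m[y0:y1,x0:x1]
    k=max(cv2.findContours(mm,0,2)[0],key=cv2.contourArea);print(n,cv2.minEnclosingCircle(k),cv2.boundingRect(k),cv2.contourArea(k))
E
```

```text
top ((255.07095336914062, 216.56756591796875), 11.004830360412598) (245, 206, 21, 22) 337.5
side ((258.0, 241.0), 11.401854515075684) (248, 230, 21, 22) 336.0
```

View pics/c1.png

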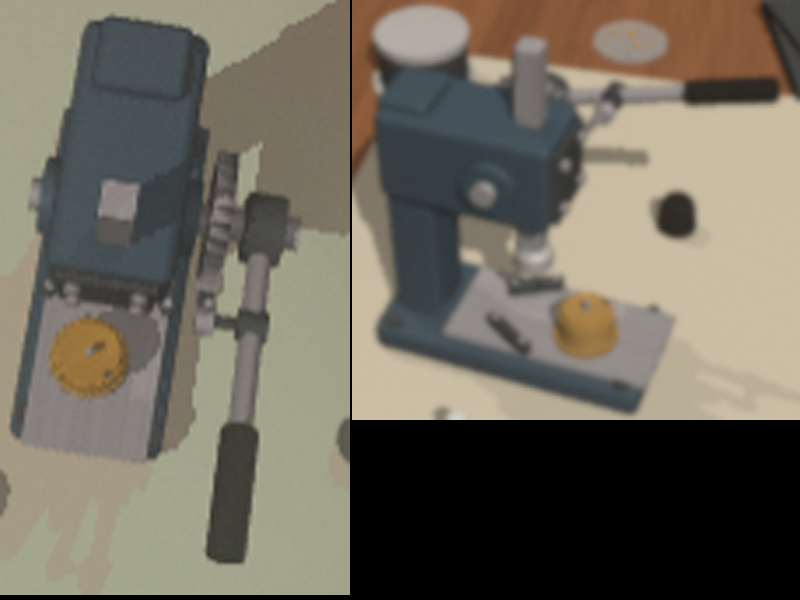

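The crop confirms it: a brass drum with a toothed ring stands on the bed, ahead of the two dark V fences. The blue one is the decoy. Next I'll compute the press pose.

```bash
python3 - <<'E'
from h import *
a=cap("top");b=cap("side")
T=lambda X,Y:(230+X/3.5,115+Y/3.5); S=lambda X,Y:(175+(X-352)/2.8,125+Y/2.8)
np.set_printoptions(precision=4,suppress=True)
fl,fr=onz(a,*T(21,438),.035),onz(a,*T(155,460),.035)
print("bed front L,R",fl,fr,"w",np.linalg.norm(fl-fr),"yaw(y axis)",np.degrees(np.arctan2(*( -(fl-fr)[:2]*[1,-1])[[0,1]])))
l2=onz(a,*T(50,300),.035);r2=onz(a,*T(180,300),.035)
for p,q in((fl,l2),(fr,r2)): print("edge yaw",np.degrees(np.arctan2((q-p)[1],(q-p)[0])))
sr,sl=onz(b,*S(675,320),.035),onz(b,*S(635,392),.035);print("side front corners",sr,sl)
print("side back-edge yaw",) 
# barrel
print("barrel top-cam z~.055",[onz(a,255.07,216.57,z) for z in(.038,.05,.065)])
print("barrel side z .05",onz(b,258.5,241,.05), tri(a,(255.3,216.8),b,(258.5,240.5)))
g=[tri(a,T(234,425),b,S(685,93)),tri(a,T(227,562),b,S(778,90))]
for x in g: print("grip end",x)
m=(g[0][0]+g[1][0])/2;d=g[0][0]-g[1][0];print("grip mid",m,np.linalg.norm(d),"yaw",np.degrees(np.arctan2(d[1],d[0])),"pitch",np.degrees(np.arcsin(d[2]/np.linalg.norm(d))))
print("ram top",tri(a,T(119,196),b,S(531,42)))
print("hub",tri(a,T(266,222),b,S(545,88)))
E
```

```text
bed front L,R [0.4894 0.1041 0.035 ] [0.4756 0.0086 0.035 ] w 0.09650273975006667 yaw(y axis) -8.216359256456586
edge yaw -10.350804114089273
edge yaw -8.210123311249916
side front corners [0.471  0.0219 0.035 ] [0.4915 0.1145 0.035 ]
side back-edge yaw
barrel top-cam z~.055 [array([0.549 , 0.0579, 0.038 ]), array([0.5475, 0.0579, 0.05  ]), array([0.5457, 0.0579, 0.065 ])]
barrel side z .05 [0.5455 0.0597 0.05  ] (array([0.5465, 0.0573, 0.0493]), np.float64(0.001080921390447123))
grip end (array([ 0.4842, -0.0259,  0.2497]), np.float64(0.0026533686282355995))
grip end (array([ 0.4084, -0.0205,  0.268 ]), np.float64(0.0010133244123122806))
grip mid [ 0.4463 -0.0232  0.2589] 0.07820107005518871 yaw -4.0535179081668025 pitch -13.583168134163959
ram top (array([0.5978, 0.0433, 0.3276]), np.float64(0.00343621068836269))
hub (array([ 0.6081, -0.0478,  0.2208]), np.float64(0.003962426921597405))
```

Emit:
apply_moves --pt "15 30 26 0 0 -5.2 1" --pt "15 30 26 0 0 -5.2 1" --pt "15 30 26 0 0 -5.2 1" --pt "15 30 26 0 0 -5.2 1" --pt "15 30 26 0 0 -5.2 0.6"

```text
t: 0.8
eef_pos: [0.2624, -0.445, 0.3624]
tool_rot: [[0.988, -0.153, 0.0], [-0.153, -0.988, -0.0], [0.0, 0.0, -1.0]]
wrist_force: [0.4, -0.5, 0.0]
grip_width: 0.0733
finger_force: 0.0
```

Emit:
apply_moves --pt "18 43 0 0 0 0 0.42" --pt "18 43 0 0 0 0 0.42" --pt "18 43 0 0 0 0 0.42" --pt "18 43 0 0 0 0 0.42" --pt "18 43 0 0 0 0 0.42"

```text
t: 1.3
eef_pos: [0.3522, -0.2295, 0.3614]
tool_rot: [[0.989, -0.15, 0.0], [-0.15, -0.989, -0.001], [0.0, 0.0, -1.0]]
wrist_force: [0.9, -0.4, 0.8]
grip_width: 0.0362
finger_force: 0.0
```

Emit:
apply_moves --pt "18 43 0 0 0 0 0.42" --pt "18 43 0 0 0 0 0.42" --pt "18 43 0 0 0 0 0.42" --pt "18 43 0 0 0 0 0.42" --pt "18 43 0 0 0 0 0.42"

```text
t: 1.8
eef_pos: [0.4422, -0.0145, 0.3616]
tool_rot: [[0.989, -0.15, 0.001], [-0.15, -0.989, -0.0], [0.001, 0.0, -1.0]]
wrist_force: [0.6, -0.2, -1.2]
grip_width: 0.036
finger_force: 0.0
```

Emit:
apply_moves --pt "19 41 0 0 0 0 0.42" --pt "20 41 0 0 0 0 0.42"

```text
t: 2.0
eef_pos: [0.4813, 0.0674, 0.3616]
tool_rot: [[0.989, -0.15, 0.001], [-0.15, -0.989, -0.0], [0.001, 0.0, -1.0]]
wrist_force: [0.7, -1.1, -0.3]
grip_width: 0.0359
finger_force: 0.0
```

Emit:
apply_moves --pt "0 0 0 -1.26 -8.41 0 0.42" --pt "0 0 0 -1.26 -8.41 0 0.42" --pt "0 0 0 -1.26 -8.41 0 0.42" --pt "0 0 0 -1.26 -8.41 0 0.42" --pt "0 0 0 -1.26 -8.41 0 0.42"

```text
t: 2.5
eef_pos: [0.4808, 0.066, 0.3621]
tool_rot: [[0.724, -0.148, 0.674], [-0.109, -0.989, -0.1], [0.681, -0.001, -0.732]]
wrist_force: [1.4, 0.9, 0.6]
grip_width: 0.0362
finger_force: 0.0
```

Emit:
apply_moves --pt "0 0 -40 0 0 0 0.42" --pt "0 0 -40 0 0 0 0.42" --pt "0 0 -40 0 0 0 0.42" --pt "0 0 -40 0 0 0 0.42" --pt "0 0 -40 0 0 0 0.42"

```text
t: 3.0
eef_pos: [0.4745, 0.0578, 0.2288]
tool_rot: [[0.735, -0.156, 0.66], [-0.106, -0.988, -0.114], [0.67, 0.014, -0.742]]
wrist_force: [-5.0, 12.9, -11.2]
grip_width: 0.0359
finger_force: 0.0
```

```bash
python3 - <<'E'
from h import *
s=bot.read_state();print(s["joint_pos"],s["eef_pos"])
a=cap("top");b=cap("side")
A=crop(a["image"],200,100,330,320,2.7);B=crop(b["image"],170,80,370,280,2.2)
o=np.zeros((600,800,3),np.uint8);o[:A.shape[0],:A.shape[1]]=A;o[:B.shape[0],355:355+B.shape[1]]=B
cv2.imwrite("pics/c2.png",o)
E
```

```text
[  56.59140079  -12.30770153  -73.04756337  138.68303535   46.25728675
   10.7844962  -161.85024108] [0.47447871 0.05781474 0.22881996]
```

View pics/c2.png

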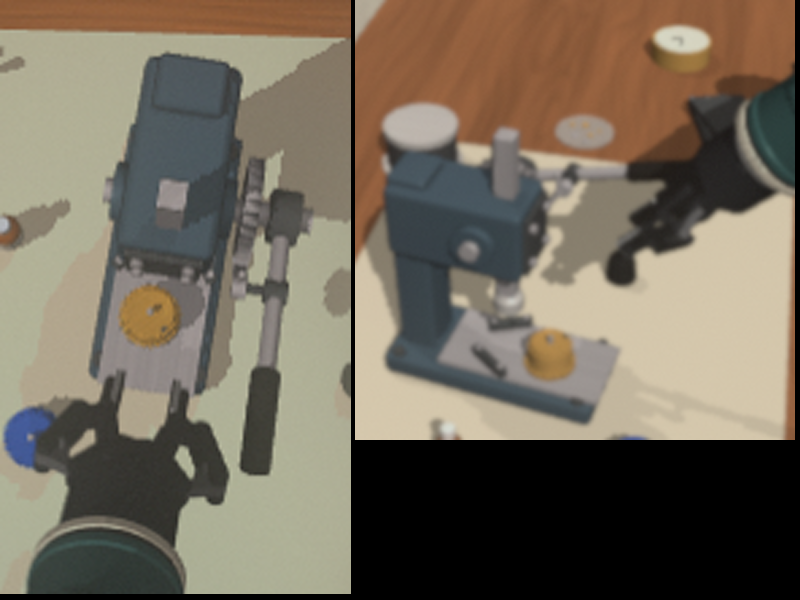

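The barrel is untouched. The arm has run into its joint limits (q3, q6, q7) because the wrist is too close to the base at this tilt. I'll back up, reduce the tilt and check the joints.

Emit:
apply_moves --pt "1 2 30 0 0 0 0.42" --pt "1 2 35 0 0 0 0.42" --pt "1 2 35 0 0 0 0.42" --pt "1 1 30 0 0 0 0.42"

```text
t: 3.5
eef_pos: [0.4787, 0.0599, 0.3054]
tool_rot: [[0.727, -0.164, 0.666], [-0.107, -0.986, -0.126], [0.678, 0.02, -0.735]]
wrist_force: [0.8, 0.3, -1.0]
grip_width: 0.0359
finger_force: 0.0
```

```bash
python3 - <<'E'
from h import *
s=bot.read_state();print(s["joint_pos"].round(1),s["eef_pos"],s["tool_rot"],s["wrist_force"])
E
```

```text
[  25.7  -15.4  -43.1  133.3   26.5   22.4 -140.4] [0.47872096 0.05987039 0.3053835 ] [[ 0.72732391 -0.16428612  0.66634075]
 [-0.10744177 -0.98621078 -0.1258752 ]
 [ 0.67783198  0.01995922 -0.73494587]] [ 0.75476667  0.27207601 -0.9943744 ]
```

Emit:
apply_moves --pt "3 0 10 1.2 8 0 0.42" --pt "3 0 10 1.2 8 0 0.42" --pt "4 0 0 0 0 0 0.42"

```text
t: 3.8
eef_pos: [0.4911, 0.06, 0.3265]
tool_rot: [[0.871, -0.16, 0.464], [-0.13, -0.987, -0.096], [0.474, 0.023, -0.88]]
wrist_force: [0.5, 0.9, 0.4]
grip_width: 0.036
finger_force: 0.0
```

```bash
python3 - <<'E'
from h import *
s=bot.read_state();print(s["joint_pos"].round(1),s["eef_pos"],s["tool_rot"],s["wrist_force"])
E
```

```text
[  14.8   -8.4  -30.4  121.    13.1   41.6 -123.1] [0.49113696 0.05995892 0.32654225] [[ 0.87109757 -0.16010096  0.46428084]
 [-0.13029156 -0.98683281 -0.09583903]
 [ 0.47351149  0.02299327 -0.88048747]] [0.50034923 0.94439939 0.4083267 ]
```

```bash
cat > fk.py <<'E'
import numpy as np,itertools
from scipy.optimize import least_squares
from scipy.spatial.transform import Rotation as Ro
J=[[70.2136,23.9491,-.5913,92.4882,.2684,63.6385,-3.0358],[56.5914,-12.3077,-73.0476,138.683,46.2573,10.7845,-161.8502],[25.7,-15.4,-43.1,133.3,26.5,22.4,-140.4],[14.8,-8.4,-30.4,121,13.1,41.6,-123.1]]
P=[[.18688,-.59601,.23063],[.47448,.05781,.22882],[.47872,.05987,.30538],[.49114,.05996,.32654]]
def fk(p,s,q):
    h,L1,L2,L3,a,b,y0,y7=p
    rot=lambda ax,d:Ro.from_euler(ax,d,degrees=True)
    R=rot('z',s[0]*q[0]+y0);x=np.array([0,0,h])
    R=R*rot('y',q[1])*rot('z',s[1]*q[2]);x=x+R.apply([a,0,L1])
    R=R*rot('y',q[3]);x=x+R.apply([-a,0,0])
    R=R*rot('z',s[2]*q[4]);x=x+R.apply([0,0,L2])
    R=R*rot('y',q[5]);x=x+R.apply([b,0,0])
    R=R*rot('z',s[3]*q[6]+y7);x=x+R.apply([0,0,L3]);return x,R
def fit():
    best=None
    for s in itertools.product((1,-1),repeat=4):
        f=lambda p:np.concatenate([np.r_[(fk(p,s,q)[0]-x)*10] for q,x in zip(J,P)]+[fk(p,s,J[i])[1].as_matrix()[:,2]-z for i,z in((1,[.66,-.114,-.742]),(2,[.666,-.126,-.735]),(3,[.464,-.096,-.88]))])
        for y0 in (0,180): 
            r=least_squares(f,[.3,.4,.4,.25,0,0,y0,0],x_scale=[.1]*6+[10,10])
            if best is None or r.cost<best[0]: best=(r.cost,s,r.x)
    return best
if __name__=="__main__":
    b=fit();print(b);np.save("fk.npy",b[2]);print([np.round((fk(b[2],b[1],q)[0]-x)*1000,1).tolist() for q,x in zip(J,P)])
E
python3 fk.py
```

```text
(np.float64(0.0016042664383771983), (-1, -1, -1, 1), array([ 3.08558354e-01,  5.32660175e-01,  4.78279670e-01,  3.39111286e-01,
       -2.45308457e-02, -1.39635319e-02, -2.79709921e+00,  2.36550389e+02]))
[[0.2, 0.0, 0.7], [0.2, -0.3, 1.3], [-0.1, 0.6, -0.5], [0.2, 0.5, -1.4]]
```

```bash
cat > ik.py <<'E'
from fk import *
p=np.load("fk.npy");S=(-1,-1,-1,-1)
R0=np.array([[.954185,.299217,0],[.299217,-.954184,0],[0,0,-1.]])
p[7]=0;Rr=fk(p,S,J[0])[1].inv()*Ro.from_matrix(R0);p[7]=Rr.as_euler('zyx',degrees=True)[0]
R3=np.array([[.8711,-.1601,.4643],[-.1303,-.98683,-.0958],[.4735,.023,-.8805]])
if abs((fk(p,S,J[3])[1].inv()*Ro.from_matrix(R3)).magnitude())>.1:
    S=(-1,-1,-1,1);p[7]=0;p[7]=(fk(p,S,J[0])[1].inv()*Ro.from_matrix(R0)).as_euler('zyx',degrees=True)[0]
LO=np.array([-161.28,-22.2,-73.04,3.21,-68.34,10.77,-161.83]);HI=np.array([161.28,115.67,71.86,147.25,248.33,114.83,161.83])
yaw=np.radians(-8.5);O=np.array([.599,.043]);c,s_=np.cos(yaw),np.sin(yaw);Rp=np.array([[c,-s_,0],[s_,c,0],[0,0,1]])
def W(x,y,z): return Rp@[x,y,z]+[*O,0]
def rotm(phi,al,flip=1):
    a,f=np.radians(al),np.radians(phi)
    z=np.array([np.sin(f)*np.cos(a),np.sin(f)*np.sin(a),-np.cos(f)]);y=-np.array([-np.sin(a),np.cos(a),0])*flip
    return Ro.from_matrix(Rp@np.stack([np.cross(y,z),y,z],1))
def ik(x,R,q0,m=4,reg=.0005):
    f=lambda q:np.r_[(fk(p,S,q)[0]-x)*20,(fk(p,S,q)[1]*R.inv()).as_rotvec()*5,reg*(q-q0)]
    r=least_squares(f,np.clip(q0,LO+m+.1,HI-m-.1),bounds=(LO+m,HI-m),x_scale=30)
    return r.x,np.linalg.norm(fk(p,S,r.x)[0]-x)*1000,np.degrees((fk(p,S,r.x)[1]*R.inv()).magnitude())
E
python3 - <<'E'
from ik import *
print(S,np.degrees((fk(p,S,J[3])[1].inv()*Ro.from_matrix(R3)).magnitude()))
for fl in(1,-1):
  for al in(0,-30,-60,-90):
    for phi in(20,30,40,50):
      o=[]
      for X,Y,Z in((-95,7,.05),(-95,7,.15),(-20,0,.05)):
        best=(9,)
        for q0 in([-10,0,0,120,0,40,-110],[-10,0,0,120,0,40,70],[20,0,-40,120,20,30,-110],[-40,0,40,120,-20,30,-110],[-40,0,40,120,-20,30,60],[20,0,-40,120,40,30,60]):
          q,e,a=ik(W(X/1000,Y/1000,Z),rotm(phi,al,fl),np.array(q0,float))
          sc=e/10+a
          if sc<best[0]: best=(sc,q.round().astype(int).tolist())
          if sc<.2: break
        o.append((round(best[0],2),best[1] if len(best)>1 else 0) if best[0]<.5 else round(best[0],1))
      print(fl,al,phi,o)
E
```

```text
(-1, -1, -1, -1) 1.3742908465923969
1 0 20 [(np.float64(0.02), [-51, 31, 42, 129, -59, 15, -59]), (np.float64(0.0), [-18, 12, 5, 126, 14, 24, -124]), (np.float64(0.03), [-2, 29, -9, 120, 39, 15, -144])]
1 0 30 [(np.float64(0.0), [9, 28, -29, 134, 110, 24, 142]), (np.float64(0.47), [-76, 24, 68, 132, -51, 15, -67]), (np.float64(0.01), [10, 31, -25, 126, 103, 20, 155])]
1 0 40 [(np.float64(0.01), [8, 32, -31, 139, 131, 40, 119]), (np.float64(0.0), [14, 13, -36, 138, 106, 24, 144]), (np.float64(0.01), [10, 34, -28, 131, 132, 33, 126])]
1 0 50 [(np.float64(0.05), [-4, 38, -22, 143, 143, 56, 102]), (np.float64(0.01), [10, 18, -38, 143, 127, 40, 120]), (np.float64(0.01), [6, 39, -26, 136, 146, 50, 111])]
1 -30 20 [(np.float64(0.01), [-48, 30, 33, 125, 2, 18, -151]), (np.float64(0.01), [-47, 17, 31, 122, 14, 33, -158]), (np.float64(0.01), [-38, 33, 28, 117, 3, 21, -147])]
1 -30 30 [(np.float64(0.02), [-75, 46, 59, 128, -49, 15, -112]), (np.float64(0.01), [-76, 26, 60, 126, 8, 24, -158]), (np.float64(0.02), [-63, 46, 53, 120, -39, 15, -117])]
1 -30 40 [(np.float64(0.0), [-30, 31, -3, 130, 89
[... 3590 characters left out ...]
.0), [-36, 44, 4, 108, 60, 57, -59])]
-1 -90 20 [(np.float64(0.0), [-14, 33, -9, 110, 30, 51, -52]), (np.float64(0.0), [-13, 24, -11, 107, 25, 61, -46]), (np.float64(0.0), [-11, 38, -8, 101, 29, 54, -47])]
-1 -90 30 [(np.float64(0.0), [-21, 37, -6, 106, 34, 59, -59]), (np.float64(0.0), [-20, 28, -8, 104, 31, 69, -53]), (np.float64(0.0), [-19, 41, -5, 98, 34, 61, -53])]
-1 -90 40 [(np.float64(0.0), [-27, 42, -3, 103, 37, 67, -63]), (np.float64(0.0), [-26, 33, -6, 101, 35, 76, -58]), (np.float64(0.0), [-25, 46, -1, 94, 37, 69, -57])]
-1 -90 50 [(np.float64(0.0), [-32, 47, -1, 99, 39, 75, -66]), (np.float64(0.0), [-31, 38, -3, 98, 38, 83, -61]), (np.float64(0.0), [-30, 51, 2, 90, 39, 76, -60])]
```

The fitted kinematics show a comfortable posture: tool yawed 150° (half turn plus −30° azimuth) and tilted 45°. I'll go there.

Emit:
apply_moves --pt "2 3 6 1.3 8.3 0 0.42" --pt "2 3 6 1.3 8.3 0 0.42" --pt "2 3 6 1.5 8.2 0 0.42" --pt "2 3 6 0 0 8.3 0.42" --pt "2 3 6 0 0 8.3 0.42"

```text
t: 4.3
eef_pos: [0.4999, 0.0742, 0.3532]
tool_rot: [[0.988, 0.145, 0.06], [0.146, -0.989, -0.013], [0.058, 0.022, -0.998]]
wrist_force: [0.5, 0.9, 0.3]
grip_width: 0.0357
finger_force: 0.0
```

Emit:
apply_moves --pt "2 3 1 0 0 8.3 0.42" --pt "2 3 1 0 0 8.3 0.42" --pt "2 3 1 0 0 8.3 0.42" --pt "2 3 0 0 0 8.3 0.42" --pt "0 0 0 0 0 8.3 0.42"

```text
t: 4.8
eef_pos: [0.5073, 0.0865, 0.3567]
tool_rot: [[0.642, 0.764, 0.058], [0.764, -0.644, 0.03], [0.061, 0.025, -0.998]]
wrist_force: [-0.8, -0.7, 0.2]
grip_width: 0.0359
finger_force: 0.0
```

Emit:
apply_moves --pt "0 0 0 0 0 8.3 0.42" --pt "0 0 0 0 0 8.3 0.42" --pt "0 0 0 0 0 8.3 0.42" --pt "0 0 0 0 0 8.3 0.42" --pt "0 0 0 0 0 8.3 0.42"

```text
t: 5.3
eef_pos: [0.5072, 0.0861, 0.3567]
tool_rot: [[-0.025, 0.999, 0.025], [0.998, 0.023, 0.06], [0.06, 0.027, -0.998]]
wrist_force: [1.2, 0.3, 0.1]
grip_width: 0.0362
finger_force: 0.0
```

Emit:
apply_moves --pt "0 0 0 0 0 8.3 0.42" --pt "0 0 0 0 0 8.3 0.42" --pt "0 0 0 0 0 8.3 0.42" --pt "0 0 0 0 0 8.3 0.42" --pt "0 0 0 0 0 8.3 0.42"

```text
t: 5.8
eef_pos: [0.5072, 0.0861, 0.3567]
tool_rot: [[-0.68, 0.733, -0.019], [0.731, 0.68, 0.062], [0.058, 0.028, -0.998]]
wrist_force: [-0.1, -0.3, -0.1]
grip_width: 0.0357
finger_force: 0.0
```

```bash
python3 - <<'E'
from ik import *
from h import bot
s=bot.read_state();print(s["joint_pos"].round(1),s["eef_pos"],fk(p,S,s["joint_pos"])[0],s["tool_rot"].round(3).tolist())
E=rotm(0.01,-30,-1)*Ro.from_matrix(s["tool_rot"]).inv();print("turn left",np.degrees(E.as_rotvec()))
E
```

```text
[ 23.7   9.9 -39.2  96.9   2.6  75.6  27.1] [0.507204   0.08610883 0.35666248] [0.50941045 0.09038887 0.35460979] [[-0.68, 0.733, -0.019], [0.731, 0.68, 0.062], [0.058, 0.028, -0.998]]
turn left [-3.45059356 -1.37635676  8.60685543]
```

Emit:
apply_moves --pt "0 0 0 0 0 8.5 0.42" --pt "0 0 0 -5.2 -6.1 0 0.42" --pt "0 0 0 -5.2 -6.1 0 0.42" --pt "0 0 0 -5.2 -6.1 0 0.42" --pt "0 0 0 -5.2 -6.1 0 0.42"

```text
t: 6.3
eef_pos: [0.5071, 0.0865, 0.3573]
tool_rot: [[-0.682, 0.62, 0.388], [0.547, 0.785, -0.293], [-0.486, 0.013, -0.874]]
wrist_force: [0.9, -0.5, 0.2]
grip_width: 0.0359
finger_force: 0.0
```

Emit:
apply_moves --pt "0 0 0 -5.2 -6.1 0 0.42" --pt "0 0 0 -5.2 -6.1 0 0.42" --pt "0 0 -40 0 0 0 0.42" --pt "0 0 -40 0 0 0 0.42" --pt "0 0 0 0 0 0 0.42"

```text
t: 6.8
eef_pos: [0.5051, 0.0849, 0.2721]
tool_rot: [[-0.563, 0.62, 0.547], [0.44, 0.785, -0.437], [-0.7, -0.006, -0.714]]
wrist_force: [-0.6, -0.5, 0.8]
grip_width: 0.0364
finger_force: 0.0
```

```bash
python3 - <<'E'
from ik import *
from h import bot
s=bot.read_state();print(s["joint_pos"].round(1),s["eef_pos"])
E=rotm(45,-30,-1)*Ro.from_matrix(s["tool_rot"]).inv();print("turn left",np.degrees(E.as_rotvec()))
E
```

```text
[  9.8   7.8 -49.8 123.8  61.5  59.3 -25. ] [0.50512195 0.08486587 0.27205295]
turn left [-0.10819659 -0.66758482 -0.20169356]
```

Emit:
apply_moves --pt "1 0 -35 0 0 0 0.42" --pt "1 1 -35 0 0 0 0.42" --pt "1 1 -35 0 0 0 0.42" --pt "1 0 -30 0 0 0 0.42" --pt "0 0 0 0 0 0 0.42"

```text
t: 7.3
eef_pos: [0.5106, 0.0866, 0.1398]
tool_rot: [[-0.561, 0.621, 0.547], [0.44, 0.784, -0.439], [-0.701, -0.005, -0.713]]
wrist_force: [-0.6, 0.6, 0.8]
grip_width: 0.0355
finger_force: 0.0
```

```bash
python3 - <<'E'
from h import *
s=bot.read_state();print(s["joint_pos"].round(1),s["eef_pos"],s["wrist_force"])
a=cap("top");b=cap("side")
A=crop(a["image"],180,130,330,330,2.7);B=crop(b["image"],190,150,350,340,2.4)
o=np.zeros((600,800,3),np.uint8);o[:A.shape[0],:A.shape[1]]=A;o[:B.shape[0],410:410+B.shape[1]]=B
cv2.imwrite("pics/c3.png",o)
E
```

```text
[  2.   25.7 -45.  128.7  81.2  62.1 -48.8] [0.51056953 0.08657229 0.13983644] [-0.58889856  0.59314475  0.83871027]
```

View pics/c3.png

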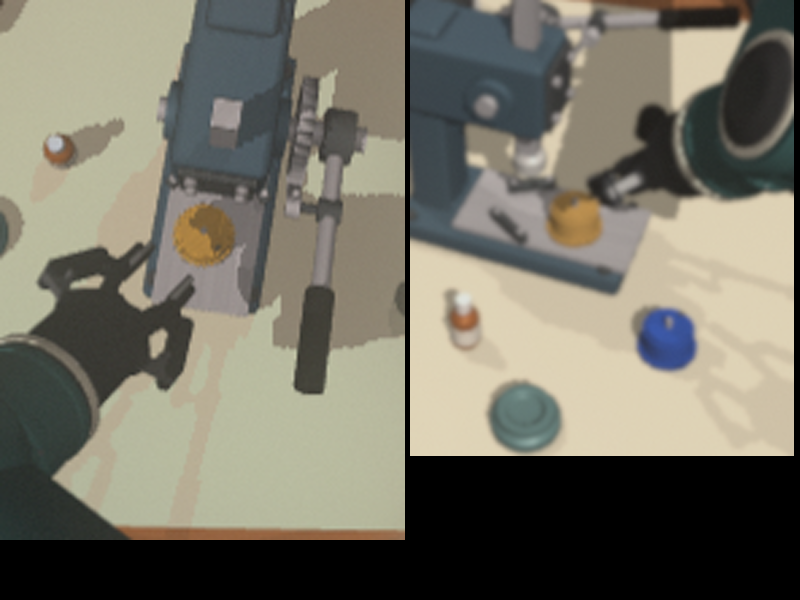

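```bash
python3 - <<'E'
from h import *
b=cap("side");h=cv2.cvtColor(b["image"],cv2.COLOR_RGB2HSV);m=cv2.inRange(h,(110,120,60),(130,255,255))
k=max(cv2.findContours(m,0,2)[0],key=cv2.contourArea);x,y,w,hh=cv2.boundingRect(k);print(x,y,w,hh)
P=onz(b,x+w/2,y+hh/2,.02);print("blue",P, "top pt",onz(b,x+w/2,y,.04))
R=bot.read_state()["tool_rot"];T=np.array([.5105,.0866,.048])
# body face corners & blue in tool frame
for z in(.0,.02,.045): print(z,(R.T@(np.array([P[0],P[1],z])-T)*1000).round())
for sx in(-42,42):
  for sy in(-42,42): print((T*1000+R@[sx,sy,-73]).round(), (T*1000+R@[sx,sy,-200]).round())
E
```

```text
286 280 22 23
blue [0.4324782  0.17056631 0.02      ] top pt [0.43626016 0.15371815 0.04      ]
0.0 [114.  17. -46.]
0.02 [100.  17. -60.]
0.045 [ 82.  17. -78.]
[468.  67. 129.] [397. 123. 220.]
[520. 133. 129.] [450. 189. 219.]
[421. 104.  70.] [351. 160. 160.]
[473. 170.  70.] [403. 226. 160.]
```

Emit:
apply_moves --pt "0 0 -30 0 0 0 0.42" --pt "0 0 -30 0 0 0 0.42" --pt "0 0 -22 0 0 0 0.42" --pt "0 0 -9 0 0 0 0.42" --pt "0 0 0 0 0 0 0.42"

```text
t: 7.95
eef_pos: [0.5118, 0.0867, 0.0515]
tool_rot: [[-0.558, 0.621, 0.551], [0.439, 0.784, -0.439], [-0.704, -0.003, -0.71]]
wrist_force: [-0.2, 0.5, -0.2]
grip_width: 0.036
finger_force: 0.0
```

Emit:
apply_moves --pt "7 -5.5 0 0 0 0 0.42" --pt "7 -5.5 0 0 0 0 0.42" --pt "5 -4 0 0 0 0 0.42" --pt "4 -3 0 0 0 0 0.42"

```text
t: 8.35
eef_pos: [0.5352, 0.0679, 0.0514]
tool_rot: [[-0.557, 0.621, 0.551], [0.439, 0.784, -0.439], [-0.705, -0.002, -0.709]]
wrist_force: [-1.2, 1.1, 0.7]
grip_width: 0.0358
finger_force: 1.0
```

```bash
python3 - <<'E'
from h import *
s=bot.read_state();print(s["joint_pos"].round(1),s["eef_pos"],s["wrist_force"])
a=cap("top");b=cap("side")
A=crop(a["image"],200,170,300,270,4);B=crop(b["image"],210,190,310,280,4)
o=np.zeros((600,800,3),np.uint8);o[:400,:400]=A;o[:360,400:]=B
cv2.imwrite("pics/c4.png",o)
E
```

```text
[-1.000e-01  3.830e+01 -3.840e+01  1.282e+02  9.540e+01  6.290e+01
 -5.990e+01] [0.5352074  0.06787312 0.05142776] [-1.16934065  1.13608456  0.72762503]
```

View pics/c4.png

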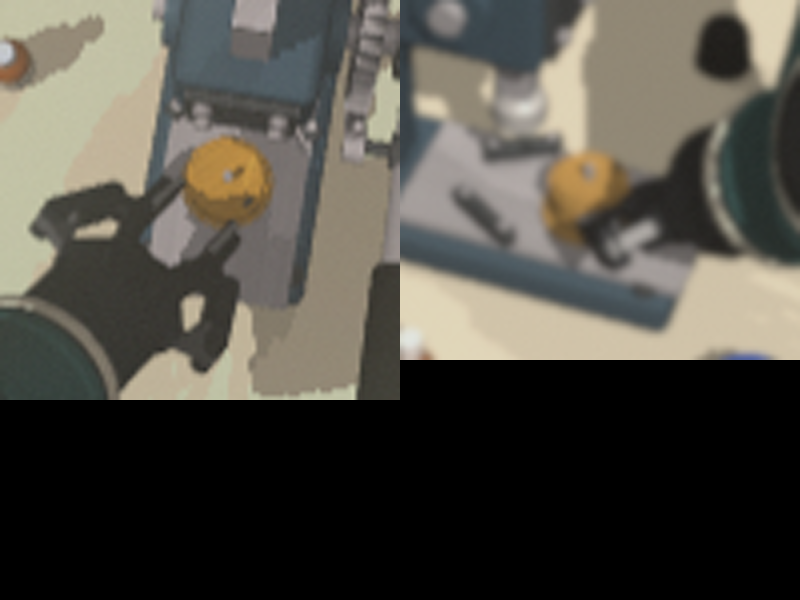

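Emit:
apply_moves --pt "4.8 -1.4 -1 0 0 0 0.42" --pt "4.8 -1.4 -1 0 0 0 0.42" --pt "4.8 -1.4 -1 0 0 0 0.42" --pt "4.8 -1.4 0 0 0 0 0.42" --pt "4.8 -1.4 0 0 0 0 0.42"

```text
t: 8.95
eef_pos: [0.5587, 0.0615, 0.0475]
tool_rot: [[-0.558, 0.62, 0.551], [0.439, 0.784, -0.439], [-0.704, -0.003, -0.71]]
wrist_force: [-0.7, 0.1, -0.6]
grip_width: 0.0355
finger_force: 0.8
```

Emit:
apply_moves --pt "4.8 -1.3 0 0 0 0 0.42" --pt "4.8 -1.3 0 0 0 0 0.42" --pt "4 -1 0 0 0 0 0.42" --pt "3 -0.6 0 0 0 0 0.42"

```text
t: 9.35
eef_pos: [0.5753, 0.0572, 0.0477]
tool_rot: [[-0.558, 0.621, 0.551], [0.439, 0.784, -0.439], [-0.704, -0.003, -0.71]]
wrist_force: [-0.5, 0.1, 0.2]
grip_width: 0.0357
finger_force: 0.7
```

Emit:
apply_moves --pt "2 -0.3 0 0 0 0 0.42" --pt "2 -0.3 0 0 0 0 0.42"

```text
t: 9.55
eef_pos: [0.5791, 0.0568, 0.0477]
tool_rot: [[-0.558, 0.62, 0.551], [0.439, 0.784, -0.439], [-0.704, -0.003, -0.71]]
wrist_force: [-1.7, 0.3, -0.3]
grip_width: 0.0358
finger_force: 0.7
```

```bash
python3 - <<'E'
from h import *
s=bot.read_state();print(s["joint_pos"].round(1),s["eef_pos"],s["wrist_force"])
E
```

```text
[  1.9  39.9 -36.5 123.8  97.   60.8 -55.6] [0.57905615 0.05679536 0.0476675 ] [-1.71929198  0.33071297 -0.28958363]
```

Emit:
apply_moves --pt "2 -0.4 0 0 0 0 0.42" --pt "2 -0.4 0 0 0 0 0.42"

```text
t: 9.75
eef_pos: [0.5827, 0.0567, 0.0476]
tool_rot: [[-0.559, 0.619, 0.551], [0.439, 0.785, -0.437], [-0.704, -0.003, -0.711]]
wrist_force: [-8.7, 5.7, 3.9]
grip_width: 0.0359
finger_force: 6.1
```

Emit:
apply_moves --pt "2 -0.4 0 0 0 0 0.42" --pt "2 -0.4 0 0 0 0 0.42"

```text
t: 9.95
eef_pos: [0.5851, 0.0564, 0.047]
tool_rot: [[-0.561, 0.619, 0.55], [0.438, 0.785, -0.437], [-0.702, -0.004, -0.712]]
wrist_force: [-24.8, 6.1, 11.0]
grip_width: 0.0362
finger_force: 17.4
```

Emit:
apply_moves --pt "1.5 -0.3 0 0 0 0 0.42" --pt "0 0 0 0 0 0 0.42"

```text
t: 10.15
eef_pos: [0.5857, 0.0561, 0.0466]
tool_rot: [[-0.562, 0.619, 0.549], [0.438, 0.785, -0.437], [-0.701, -0.005, -0.713]]
wrist_force: [-31.5, 9.0, 12.0]
grip_width: 0.0359
finger_force: 22.6
```

Emit:
apply_moves --pt "-8 3 0 0 0 0 0.42" --pt "-16 8 0 0 0 0 0.42" --pt "-25 18 5 0 0 0 0.42" --pt "-25 20 20 0 0 0 0.42" --pt "-10 10 40 0 0 0 0.42"

```text
t: 10.65
eef_pos: [0.5012, 0.1154, 0.1113]
tool_rot: [[-0.563, 0.618, 0.549], [0.436, 0.786, -0.438], [-0.702, -0.007, -0.712]]
wrist_force: [0.7, -0.2, 1.5]
grip_width: 0.0359
finger_force: 0.0
```

Emit:
apply_moves --pt "0 0 45 0 0 0 0.42" --pt "0 0 45 0 0 0 0.6" --pt "0 0 45 0 0 0 0.8"

```text
t: 10.95
eef_pos: [0.5034, 0.1145, 0.2493]
tool_rot: [[-0.559, 0.619, 0.552], [0.438, 0.785, -0.438], [-0.705, -0.004, -0.71]]
wrist_force: [1.1, -0.4, 0.1]
grip_width: 0.064
finger_force: 0.0
```

```bash
python3 - <<'E'
from h import *
from ik import W
s=bot.read_state();print(s["joint_pos"].round(1),s["eef_pos"],s["wrist_force"])
a=cap("top");b=cap("side")
# expected seated outline: ring circle z=.035..041, drum top z=.065 in side view
img=b["image"].copy()
B=crop(img,210,180,310,270,6);A=crop(a["image"],235,170,285,230,4)
print("side: seat centre z.035",proj(b,W(0,0,.035)),"drum top centre",proj(b,W(0,0,.065)))
o=np.zeros((540,800,3),np.uint8);o[:,:600]=B;o[:240,600:]=A;cv2.imwrite("pics/c5.png",o)
h=cv2.cvtColor(img,cv2.COLOR_RGB2HSV);m=cv2.inRange(h,(8,120,70),(28,255,255))
mm=np.zeros_like(m);mm[190:262,210:285]=m[190:262,210:285]
k=max(cv2.findContours(mm,0,2)[0],key=cv2.contourArea);x,y,w,hh=cv2.boundingRect(k);print(x,y,w,hh)
P=onz(b,x+(w-1)/2,y+(hh-1)/2,.05);from ik import Rp,O
print("barrel press mm",(Rp.T@(P-[*O,0])*1000).round(1))
E
```

```text
[  5.7  13.1 -51.2 123.4  65.3  63.6 -32.2] [0.50336936 0.11449033 0.24930458] [ 1.08397735 -0.36902695  0.10578664]
side: seat centre z.035 [238.9462751  237.28733957] drum top centre [238.83048514 228.71834552]
230 224 21 21
barrel press mm [-3.9  2.2 50. ]
```

View pics/c5.png

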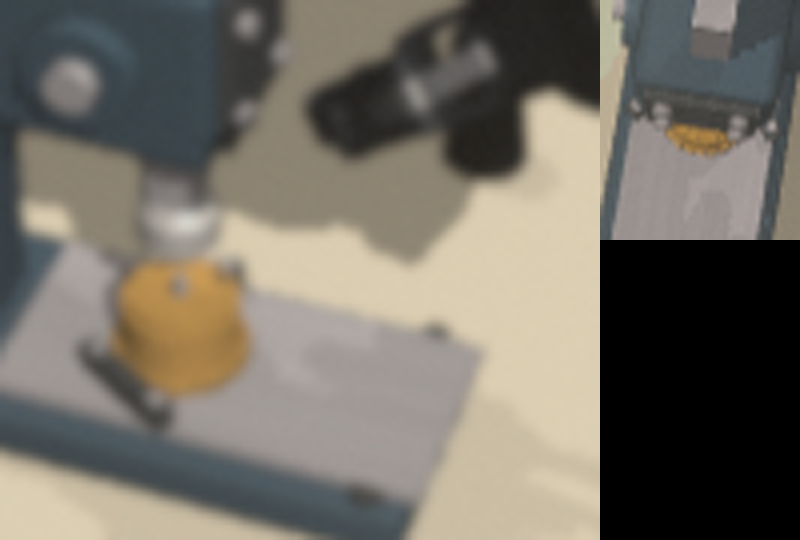

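The barrel sits between the fences, with its arbor directly under the pusher (both at u≈240). The 31 N reaction was purely along the slide axis, so both fences were touching and the barrel is seated. Now the lever.

Emit:
apply_moves --pt "-5 -6 18 4.7 5.9 0 0.8" --pt "-5 -6 18 4.7 5.9 0 0.8" --pt "-5 -6 18 4.7 5.9 0 0.8" --pt "-5 -6 18 4.7 5.9 0 0.8" --pt "-5 -6 18 4.7 5.9 0 0.8"

```text
t: 11.55
eef_pos: [0.4796, 0.085, 0.3279]
tool_rot: [[-0.773, 0.62, 0.136], [0.608, 0.784, -0.124], [-0.183, -0.013, -0.983]]
wrist_force: [-0.7, 0.4, -0.5]
grip_width: 0.0683
finger_force: 0.0
```

Emit:
apply_moves --pt "-5 -6 18 4.7 5.9 0 0.8" --pt "-7 -25 0 0 0 7.5 0.8" --pt "-7 -25 0 0 0 7.5 0.8" --pt "-7 -25 0 0 0 7.5 0.8" --pt "-7 -25 0 0 0 7.5 0.8"

```text
t: 12.05
eef_pos: [0.4468, -0.021, 0.3442]
tool_rot: [[-0.988, 0.146, 0.052], [0.145, 0.989, -0.022], [-0.055, -0.014, -0.998]]
wrist_force: [0.8, 0.4, -0.0]
grip_width: 0.0682
finger_force: 0.0
```

```bash
python3 - <<'E'
from ik import *
from h import bot
s=bot.read_state();print(s["joint_pos"].round(1),s["eef_pos"])
E=rotm(.01,0,-1)*Ro.from_matrix(s["tool_rot"]).inv();print("turn left",np.degrees(E.as_rotvec()).round(2))
for e in(35,25,16,0,-15,-30,-39.5):
    a=np.radians(e);X=W((22-170*np.cos(a))/1e3,-.088,(212+170*np.sin(a))/1e3)-[0,0,.021]
    q,er,an=ik(X,rotm(.01,0,-1),s["joint_pos"]);print(e,X.round(4),q.round(),er.round(1),an.round(1))
E
```

```text
[ 42.4  -1.3 -43.3 108.2   0.5  69.7  80.5] [ 0.44680795 -0.02104986  0.34415269]
turn left [ 1.28  3.   -0.14]
35 [ 0.47   -0.0267  0.2885] [ 40.   7. -43. 108.   6.  67.  76.] 0.0 0.0
25 [ 0.4554 -0.0245  0.2628] [ 40.   7. -43. 111.   6.  63.  76.] 0.0 0.0
16 [ 0.4461 -0.0231  0.2379] [ 39.   8. -43. 114.   6.  60.  75.] 0.0 0.0
0 [ 0.4396 -0.0222  0.191 ] [ 37.  12. -41. 118.  10.  54.  72.] 0.0 0.0
-15 [ 0.4453 -0.023   0.147 ] [ 33.  17. -38. 120.  14.  48.  69.] 0.0 0.0
-30 [ 0.4621 -0.0255  0.106 ] [ 29.  22. -34. 119.  18.  43.  65.] 0.0 0.0
-39.5 [ 0.478  -0.0279  0.0829] [ 26.  26. -31. 118.  20.  41.  64.] 0.0 0.0
```

Emit:
apply_moves --pt "0 -1 -30 1.3 3 0 0.8" --pt "0 -1 -30 0 0 0 0.8" --pt "0 0 -30 0 0 0 0.8" --pt "0 0 -16 0 0 0 0.8" --pt "0 0 0 0 0 0 0.8"

```text
t: 12.55
eef_pos: [0.4463, -0.0221, 0.2366]
tool_rot: [[-0.989, 0.15, -0.003], [0.15, 0.989, 0.001], [0.003, 0.001, -1.0]]
wrist_force: [0.2, -0.3, 1.0]
grip_width: 0.068
finger_force: 0.0
```

```bash
python3 - <<'E'
from h import *
s=bot.read_state();print(s["eef_pos"],s["wrist_force"])
a=cap("top");b=cap("side")
A=crop(a["image"],255,180,355,310,4);B=crop(b["image"],250,100,350,200,4)
o=np.zeros((520,800,3),np.uint8);o[:520,:400]=A;o[:400,400:]=B
cv2.imwrite("pics/c6.png",o)
E
```

```text
[ 0.44625985 -0.02208988  0.236646  ] [ 0.23032006 -0.29953048  1.00550507]
```

View pics/c6.png

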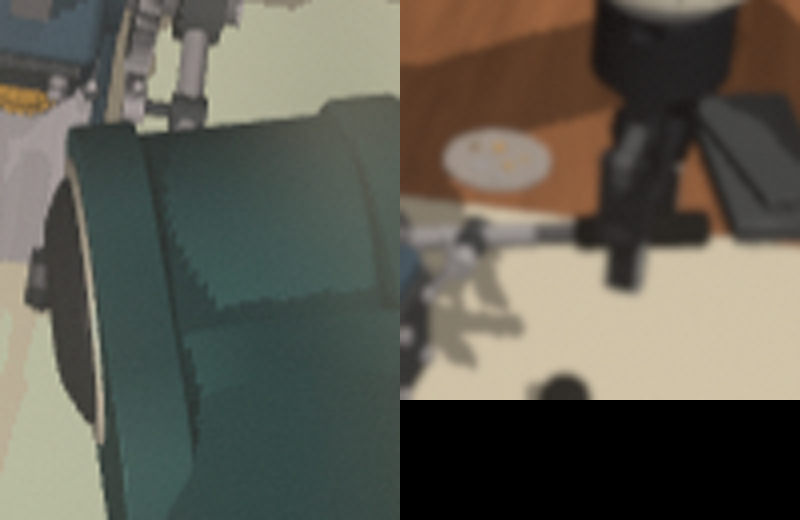

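The side view shows the fingers straddling the grip near its middle, at pad height. Closing.

Emit:
apply_moves --pt "0 0 0 0 0 0 0.3" --pt "0 0 0 0 0 0 0.2" --pt "0 0 0 0 0 0 0.1" --pt "0 0 0 0 0 0 0.1" --pt "0 0 0 0 0 0 0.1" --grip_force 50

```text
t: 13.15
eef_pos: [0.448, -0.0236, 0.239]
tool_rot: [[-0.988, 0.152, 0.002], [0.152, 0.988, -0.001], [-0.002, -0.001, -1.0]]
wrist_force: [-2.1, -5.7, 1.1]
grip_width: 0.0206
finger_force: 48.9
```

Emit:
apply_moves --pt "3.4 -2 11.3 0 0 0 0.1" --pt "4.4 -0.7 11 0 0 0 0.1" --pt "5.1 -0.8 10.7 0 0 0 0.1" --pt "5.9 -0.9 10.3 0 0 0 0.1"

```text
t: 13.55
eef_pos: [0.4668, -0.0263, 0.2826]
tool_rot: [[-0.989, 0.15, 0.001], [0.15, 0.989, 0.001], [-0.001, 0.002, -1.0]]
wrist_force: [4.6, 4.9, -9.8]
grip_width: 0.0206
finger_force: 50.4
```

Emit:
apply_moves --pt "0 0 0 0 0 0 0.1" --pt "0 0 0 0 0 0 0.1"

```text
t: 13.75
eef_pos: [0.467, -0.0264, 0.2826]
tool_rot: [[-0.989, 0.15, 0.002], [0.15, 0.989, 0.001], [-0.002, 0.001, -1.0]]
wrist_force: [-1.8, 5.1, 0.4]
grip_width: 0.0204
finger_force: 51.4
```

Emit:
apply_moves --pt "2 -0.3 3.1 0 0 0 0.1" --pt "0 0 0 0 0 0 0.1"

```text
t: 13.95
eef_pos: [0.4687, -0.0266, 0.2854]
tool_rot: [[-0.989, 0.15, 0.001], [0.15, 0.989, 0.001], [-0.001, 0.002, -1.0]]
wrist_force: [-0.7, 6.4, -1.0]
grip_width: 0.0206
finger_force: 51.3
```

Emit:
apply_moves --pt "2 -0.3 3.1 0 0 0 0.1" --pt "0 0 0 0 0 0 0.1"

```text
t: 14.15
eef_pos: [0.4708, -0.0269, 0.2885]
tool_rot: [[-0.989, 0.15, 0.001], [0.15, 0.989, 0.001], [-0.001, 0.002, -1.0]]
wrist_force: [-0.0, 5.5, -1.0]
grip_width: 0.0201
finger_force: 51.4
```

```bash
python3 - <<'E'
import numpy as np
e=np.radians(np.linspace(34.5,-38.5,18));px=22-170*np.cos(e);z=212+170*np.sin(e)
for a,b,c in zip(np.degrees(e[1:]),np.diff(px),np.diff(z)): print(f"{a:.1f}: [{b*.989:.1f}, {-b*.148:.1f}, {c:.1f}, 0,0,0,0.1]")
E
```

```text
30.2: [-6.7, 1.0, -10.8, 0,0,0,0.1]
25.9: [-5.9, 0.9, -11.2, 0,0,0,0.1]
21.6: [-5.1, 0.8, -11.7, 0,0,0,0.1]
17.3: [-4.2, 0.6, -12.0, 0,0,0,0.1]
13.0: [-3.3, 0.5, -12.3, 0,0,0,0.1]
8.7: [-2.4, 0.4, -12.5, 0,0,0,0.1]
4.4: [-1.4, 0.2, -12.7, 0,0,0,0.1]
0.1: [-0.5, 0.1, -12.7, 0,0,0,0.1]
-4.1: [0.4, -0.1, -12.7, 0,0,0,0.1]
-8.4: [1.4, -0.2, -12.7, 0,0,0,0.1]
-12.7: [2.3, -0.3, -12.5, 0,0,0,0.1]
-17.0: [3.2, -0.5, -12.3, 0,0,0,0.1]
-21.3: [4.1, -0.6, -12.0, 0,0,0,0.1]
-25.6: [5.0, -0.8, -11.7, 0,0,0,0.1]
-29.9: [5.9, -0.9, -11.3, 0,0,0,0.1]
-34.2: [6.7, -1.0, -10.8, 0,0,0,0.1]
-38.5: [7.5, -1.1, -10.3, 0,0,0,0.1]
```

Emit:
apply_moves --pt "-6.7 1.8 -10.8 0 0 0 0.1" --pt "-5.9 0.9 -11.2 0 0 0 0.1" --pt "-5.1 0.8 -11.7 0 0 0 0.1" --pt "-4.2 0.6 -12 0 0 0 0.1" --pt "-3.3 0.5 -12.3 0 0 0 0.1"

```text
t: 14.65
eef_pos: [0.4457, -0.0233, 0.2302]
tool_rot: [[-0.989, 0.151, 0.003], [0.151, 0.989, -0.0], [-0.003, 0.0, -1.0]]
wrist_force: [1.5, -2.3, 3.5]
grip_width: 0.0205
finger_force: 49.3
```

Emit:
apply_moves --pt "-2.4 0.4 -12.5 0 0 0 0.1" --pt "-1.4 0.2 -12.7 0 0 0 0.1" --pt "-0.5 0.1 -12.7 0 0 0 0.1" --pt "0.4 -0.1 -12.7 0 0 0 0.1"

```text
t: 15.05
eef_pos: [0.4417, -0.0227, 0.1785]
tool_rot: [[-0.989, 0.151, 0.002], [0.151, 0.989, 0.0], [-0.002, 0.0, -1.0]]
wrist_force: [0.2, -3.9, 4.3]
grip_width: 0.0205
finger_force: 49.8
```

Emit:
apply_moves --pt "1.4 -0.2 -12.7 0 0 0 0.1" --pt "2.3 -0.3 -12.5 0 0 0 0.1" --pt "3.2 -0.5 -12.3 0 0 0 0.1" --pt "4.1 -0.6 -12 0 0 0 0.1"

```text
t: 15.45
eef_pos: [0.453, -0.0242, 0.129]
tool_rot: [[-0.989, 0.151, 0.002], [0.151, 0.989, 0.0], [-0.001, 0.001, -1.0]]
wrist_force: [-2.1, -5.1, 4.0]
grip_width: 0.0205
finger_force: 52.6
```

Emit:
apply_moves --pt "5 -0.8 -11.7 0 0 0 0.1" --pt "5.9 -0.9 -11.3 0 0 0 0.1" --pt "6.7 -1 -10.8 0 0 0 0.1" --pt "0 0 0 0 0 0 0.1"

```text
t: 15.85
eef_pos: [0.471, -0.0267, 0.095]
tool_rot: [[-0.989, 0.151, 0.001], [0.151, 0.989, 0.001], [-0.001, 0.001, -1.0]]
wrist_force: [1.0, -3.9, -0.5]
grip_width: 0.0208
finger_force: 56.5
```

Emit:
apply_moves --pt "6 -1.5 -8.2 0 0 0 0.1" --pt "-6 0.9 8.2 0 0 0 0.1" --pt "-6.7 1 10.8 0 0 0 0.1" --pt "-5.9 0.9 11.3 0 0 0 0.1" --pt "-5 0.8 11.7 0 0 0 0.1"

```text
t: 16.35
eef_pos: [0.4521, -0.0242, 0.1313]
tool_rot: [[-0.989, 0.15, 0.002], [0.15, 0.989, 0.0], [-0.002, 0.001, -1.0]]
wrist_force: [4.0, 4.1, -5.7]
grip_width: 0.0205
finger_force: 50.6
```

Emit:
apply_moves --pt "-4.1 0.6 12 0 0 0 0.1" --pt "-3.2 0.5 12.3 0 0 0 0.1" --pt "-2.3 0.3 12.5 0 0 0 0.1" --pt "-1.4 0.2 12.7 0 0 0 0.1" --pt "-0.4 0.1 12.7 0 0 0 0.1"

```text
t: 16.85
eef_pos: [0.441, -0.0227, 0.1937]
tool_rot: [[-0.989, 0.151, 0.003], [0.151, 0.989, 0.0], [-0.003, 0.001, -1.0]]
wrist_force: [3.1, 2.8, -6.0]
grip_width: 0.0208
finger_force: 49.0
```

Emit:
apply_moves --pt "0.5 -0.1 12.7 0 0 0 0.1" --pt "1.4 -0.2 12.7 0 0 0 0.1" --pt "2.4 -0.4 12.5 0 0 0 0.1" --pt "3.3 -0.5 12.3 0 0 0 0.1" --pt "4.2 -0.6 12 0 0 0 0.1"

```text
t: 17.35
eef_pos: [0.453, -0.0244, 0.2557]
tool_rot: [[-0.989, 0.15, 0.002], [0.15, 0.989, 0.0], [-0.002, 0.001, -1.0]]
wrist_force: [7.5, 3.9, -8.5]
grip_width: 0.0203
finger_force: 49.2
```

Emit:
apply_moves --pt "5.1 -0.8 11.7 0 0 0 0.1" --pt "5.9 -0.9 11.2 0 0 0 0.1" --pt "6.7 -1 10.8 0 0 0 0.1" --pt "0 0 0 0 0 0 0.1"

```text
t: 17.75
eef_pos: [0.4713, -0.027, 0.29]
tool_rot: [[-0.989, 0.15, 0.003], [0.15, 0.989, 0.001], [-0.003, 0.001, -1.0]]
wrist_force: [-0.1, 4.6, 0.4]
grip_width: 0.0205
finger_force: 50.5
```

Emit:
apply_moves --pt "-6.7 1.5 -10.8 0 0 0 0.1" --pt "-5.9 0.9 -11.2 0 0 0 0.1" --pt "-5.1 0.8 -11.7 0 0 0 0.1" --pt "-4.2 0.6 -12 0 0 0 0.1" --pt "-3.3 0.5 -12.3 0 0 0 0.1"

```text
t: 18.25
eef_pos: [0.4453, -0.0233, 0.2305]
tool_rot: [[-0.989, 0.151, 0.003], [0.151, 0.989, -0.001], [-0.003, -0.0, -1.0]]
wrist_force: [-1.6, 1.5, 4.2]
grip_width: 0.02
finger_force: 49.2
```

Emit:
apply_moves --pt "-2.4 0.4 -12.5 0 0 0 0.1" --pt "-1.4 0.2 -12.7 0 0 0 0.1" --pt "-0.5 0.1 -12.7 0 0 0 0.1" --pt "0.4 -0.1 -12.7 0 0 0 0.1"

```text
t: 18.65
eef_pos: [0.4417, -0.0228, 0.1787]
tool_rot: [[-0.989, 0.151, 0.002], [0.151, 0.989, 0.0], [-0.002, 0.0, -1.0]]
wrist_force: [0.1, -1.4, 4.1]
grip_width: 0.0207
finger_force: 49.7
```

Emit:
apply_moves --pt "1.4 -0.2 -12.7 0 0 0 0.1" --pt "2.3 -0.3 -12.5 0 0 0 0.1" --pt "3.2 -0.5 -12.3 0 0 0 0.1" --pt "4.1 -0.6 -12 0 0 0 0.1"

```text
t: 19.05
eef_pos: [0.453, -0.0243, 0.129]
tool_rot: [[-0.989, 0.151, 0.002], [0.151, 0.989, 0.0], [-0.001, 0.001, -1.0]]
wrist_force: [-1.6, -1.4, 4.3]
grip_width: 0.0205
finger_force: 52.2
```

```bash
python3 - <<'E'
from h import *
from ik import W
s=bot.read_state();print(s["eef_pos"],s["wrist_force"])
b=cap("side");cv2.imwrite("pics/c7.png",crop(b["image"],205,170,305,260,6))
print([proj(b,W(0,0,z)).round(1).tolist() for z in(.068,.08,.1)])
E
```

```text
[ 0.45299546 -0.02432067  0.12895461] [-1.56834818 -1.43148502  4.2928426 ]
[[238.8, 227.8], [238.8, 224.3], [238.7, 218.4]]
```

View pics/c7.png

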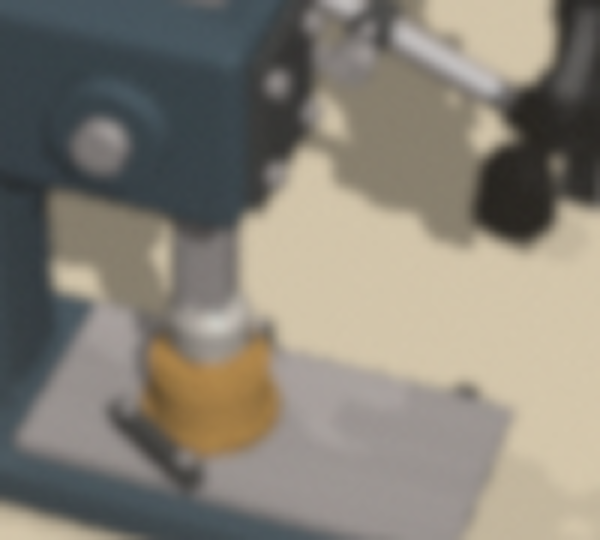

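The pusher is centred over the drum and nearly down on the cap. I'll finish stroke 2 with force checks.

Emit:
apply_moves --pt "5 -0.8 -11.7 0 0 0 0.1" --pt "0 0 0 0 0 0 0.1"

```text
t: 19.3
eef_pos: [0.4579, -0.025, 0.1174]
tool_rot: [[-0.989, 0.151, 0.001], [0.151, 0.989, 0.001], [-0.001, 0.001, -1.0]]
wrist_force: [-1.0, -1.4, -3.2]
grip_width: 0.0201
finger_force: 52.3
```

Emit:
apply_moves --pt "5.9 -0.9 -11.3 0 0 0 0.1" --pt "0 0 0 0 0 0 0.1"

```text
t: 19.5
eef_pos: [0.4638, -0.0258, 0.1067]
tool_rot: [[-0.989, 0.151, 0.001], [0.151, 0.989, 0.001], [-0.001, 0.001, -1.0]]
wrist_force: [-0.3, -0.4, -2.2]
grip_width: 0.0206
finger_force: 53.4
```

Emit:
apply_moves --pt "6.7 -1 -10.8 0 0 0 0.1" --pt "0 0 0 0 0 0 0.1"

```text
t: 19.7
eef_pos: [0.4705, -0.0267, 0.0962]
tool_rot: [[-0.989, 0.15, 0.002], [0.15, 0.989, 0.001], [-0.002, 0.001, -1.0]]
wrist_force: [-0.0, 1.2, -3.3]
grip_width: 0.0207
finger_force: 54.8
```

Emit:
apply_moves --pt "6 -0.9 -8.2 0 0 0 0.1" --pt "0 0 0 0 0 0 0.1"

```text
t: 19.9
eef_pos: [0.4762, -0.0276, 0.0881]
tool_rot: [[-0.989, 0.15, 0.001], [0.15, 0.989, 0.001], [-0.001, 0.001, -1.0]]
wrist_force: [-1.8, 2.4, -4.1]
grip_width: 0.0208
finger_force: 55.9
```

Emit:
apply_moves --pt "-6 0.9 8.2 0 0 0 0.1" --pt "-6.7 1 10.8 0 0 0 0.1" --pt "-5.9 0.9 11.3 0 0 0 0.1" --pt "-5 0.8 11.7 0 0 0 0.1"

```text
t: 20.3
eef_pos: [0.4523, -0.0243, 0.1316]
tool_rot: [[-0.989, 0.151, 0.003], [0.151, 0.989, -0.0], [-0.003, 0.0, -1.0]]
wrist_force: [5.1, 1.2, -5.2]
grip_width: 0.0204
finger_force: 50.2
```

Emit:
apply_moves --pt "-4.1 0.6 12 0 0 0 0.1" --pt "-3.2 0.5 12.3 0 0 0 0.1" --pt "-2.3 0.3 12.5 0 0 0 0.1" --pt "-1.4 0.2 12.7 0 0 0 0.1" --pt "-0.4 0.1 12.7 0 0 0 0.1"

```text
t: 20.8
eef_pos: [0.4412, -0.0227, 0.1934]
tool_rot: [[-0.989, 0.151, 0.002], [0.151, 0.989, 0.0], [-0.002, 0.0, -1.0]]
wrist_force: [5.6, -1.0, -6.6]
grip_width: 0.0204
finger_force: 49.0
```

Emit:
apply_moves --pt "0.5 -0.1 12.7 0 0 0 0.1" --pt "1.4 -0.2 12.7 0 0 0 0.1" --pt "2.4 -0.4 12.5 0 0 0 0.1" --pt "3.3 -0.5 12.3 0 0 0 0.1" --pt "4.2 -0.6 12 0 0 0 0.1"

```text
t: 21.3
eef_pos: [0.4535, -0.0244, 0.2555]
tool_rot: [[-0.989, 0.151, 0.002], [0.151, 0.989, 0.0], [-0.002, 0.001, -1.0]]
wrist_force: [5.7, -0.5, -8.3]
grip_width: 0.0204
finger_force: 49.2
```

Emit:
apply_moves --pt "5.1 -0.8 11.7 0 0 0 0.1" --pt "5.9 -0.9 11.2 0 0 0 0.1" --pt "6.7 -1 10.8 0 0 0 0.1" --pt "0 0 0 0 0 0 0.1"

```text
t: 21.7
eef_pos: [0.4719, -0.027, 0.2896]
tool_rot: [[-0.989, 0.151, 0.003], [0.151, 0.989, 0.001], [-0.003, 0.001, -1.0]]
wrist_force: [-0.4, 0.4, -1.2]
grip_width: 0.0204
finger_force: 50.4
```

Emit:
apply_moves --pt "-6.7 1 -10.8 0 0 0 0.1" --pt "0 0 0 0 0 0 0.1"

```text
t: 21.9
eef_pos: [0.464, -0.0259, 0.2769]
tool_rot: [[-0.989, 0.151, 0.002], [0.151, 0.989, 0.0], [-0.002, 0.001, -1.0]]
wrist_force: [4.3, 2.2, -3.2]
grip_width: 0.0201
finger_force: 49.7
```

Emit:
apply_moves --pt "-5.9 0.9 -11.2 0 0 0 0.1" --pt "0 0 0 0 0 0 0.1"

```text
t: 22.1
eef_pos: [0.4581, -0.0251, 0.2658]
tool_rot: [[-0.989, 0.151, 0.002], [0.151, 0.989, 0.0], [-0.002, 0.001, -1.0]]
wrist_force: [3.6, 1.9, -2.2]
grip_width: 0.0206
finger_force: 49.8
```

Emit:
apply_moves --pt "-5.1 0.8 -11.7 0 0 0 0.1" --pt "0 0 0 0 0 0 0.1"

```text
t: 22.3
eef_pos: [0.4531, -0.0244, 0.2542]
tool_rot: [[-0.989, 0.151, 0.002], [0.151, 0.989, 0.0], [-0.002, 0.001, -1.0]]
wrist_force: [3.6, 1.4, -2.5]
grip_width: 0.0206
finger_force: 49.7
```

Emit:
apply_moves --pt "-2.1 0.3 -6 0 0 0 0.1" --pt "0 0 0 0 0 0 0.1"

```text
t: 22.5
eef_pos: [0.451, -0.0241, 0.2485]
tool_rot: [[-0.989, 0.151, 0.001], [0.151, 0.989, 0.0], [-0.001, 0.001, -1.0]]
wrist_force: [0.8, 1.0, -2.5]
grip_width: 0.0201
finger_force: 49.9
```

Emit:
apply_moves --pt "-2.1 0.3 -6 0 0 0 0.1" --pt "0 0 0 0 0 0 0.1"

```text
t: 22.7
eef_pos: [0.4488, -0.0238, 0.2423]
tool_rot: [[-0.989, 0.151, 0.001], [0.151, 0.989, 0.0], [-0.001, 0.001, -1.0]]
wrist_force: [0.4, 0.7, -2.3]
grip_width: 0.0204
finger_force: 50.0
```

Emit:
apply_moves --pt "-1.7 0.3 -6.1 0 0 0 0.1" --pt "0 0 0 0 0 0 0.1"

```text
t: 22.9
eef_pos: [0.447, -0.0235, 0.2361]
tool_rot: [[-0.989, 0.151, 0.001], [0.151, 0.989, 0.0], [-0.001, 0.001, -1.0]]
wrist_force: [-1.1, 0.8, -1.4]
grip_width: 0.0203
finger_force: 49.9
```

Emit:
apply_moves --pt "-1.6 0.2 -6.2 0 0 0 0.1" --pt "0 0 0 0 0 0 0.1"

```text
t: 23.1
eef_pos: [0.4456, -0.0233, 0.23]
tool_rot: [[-0.989, 0.151, 0.002], [0.151, 0.989, 0.0], [-0.002, 0.001, -1.0]]
wrist_force: [0.4, -0.0, -0.4]
grip_width: 0.0203
finger_force: 50.0
```

Emit:
apply_moves --pt "-1.2 0.2 -6.2 0 0 0 0.1" --pt "0 0 0 0 0 0 0.1"

```text
t: 23.3
eef_pos: [0.4443, -0.0231, 0.2238]
tool_rot: [[-0.989, 0.151, 0.001], [0.151, 0.989, 0.0], [-0.001, 0.001, -1.0]]
wrist_force: [-0.1, 0.0, -1.7]
grip_width: 0.02
finger_force: 50.2
```

Emit:
apply_moves --pt "-1.2 0.2 -6.3 0 0 0 0.1" --pt "0 0 0 0 0 0 0.1"

```text
t: 23.5
eef_pos: [0.4432, -0.023, 0.2174]
tool_rot: [[-0.989, 0.151, 0.002], [0.151, 0.989, 0.0], [-0.002, 0.001, -1.0]]
wrist_force: [-0.3, -1.0, -1.0]
grip_width: 0.0201
finger_force: 50.1
```

Emit:
apply_moves --pt "-0.7 0.1 -6.3 0 0 0 0.1" --pt "0 0 0 0 0 0 0.1"

```text
t: 23.7
eef_pos: [0.4425, -0.0228, 0.2111]
tool_rot: [[-0.989, 0.151, 0.002], [0.151, 0.989, 0.0], [-0.001, 0.001, -1.0]]
wrist_force: [-0.4, -1.3, -2.3]
grip_width: 0.0206
finger_force: 50.3
```

Emit:
apply_moves --pt "-0.7 0.1 -6.3 0 0 0 0.1" --pt "0 0 0 0 0 0 0.1"

```text
t: 23.9
eef_pos: [0.4418, -0.0228, 0.2047]
tool_rot: [[-0.989, 0.151, 0.002], [0.151, 0.989, 0.0], [-0.002, 0.001, -1.0]]
wrist_force: [-0.7, -2.2, -2.0]
grip_width: 0.0203
finger_force: 50.4
```

Emit:
apply_moves --pt "-0.3 0 -6.3 0 0 0 0.1" --pt "0 0 0 0 0 0 0.1"

```text
t: 24.1
eef_pos: [0.4414, -0.0227, 0.1985]
tool_rot: [[-0.989, 0.151, 0.001], [0.151, 0.989, 0.001], [-0.001, 0.001, -1.0]]
wrist_force: [-1.3, -1.8, -1.3]
grip_width: 0.0202
finger_force: 50.4
```

Emit:
apply_moves --pt "-0.2 0 -6.3 0 0 0 0.1" --pt "0 0 0 0 0 0 0.1"

```text
t: 24.3
eef_pos: [0.4412, -0.0227, 0.1923]
tool_rot: [[-0.989, 0.151, 0.001], [0.151, 0.989, 0.001], [-0.001, 0.001, -1.0]]
wrist_force: [-1.1, -1.9, -1.0]
grip_width: 0.0205
finger_force: 50.5
```

Emit:
apply_moves --pt "0.2 0 -6.3 0 0 0 0.1" --pt "0 0 0 0 0 0 0.1"

```text
t: 24.5
eef_pos: [0.4413, -0.0227, 0.186]
tool_rot: [[-0.989, 0.151, 0.001], [0.151, 0.989, 0.0], [-0.001, 0.001, -1.0]]
wrist_force: [-3.6, -2.2, -1.6]
grip_width: 0.0199
finger_force: 50.6
```

Emit:
apply_moves --pt "0.4 -0.1 -6.3 0 0 0 0.1" --pt "0 0 0 0 0 0 0.1"

```text
t: 24.7
eef_pos: [0.4418, -0.0228, 0.1798]
tool_rot: [[-0.989, 0.151, 0.001], [0.151, 0.989, 0.001], [-0.001, 0.001, -1.0]]
wrist_force: [-3.1, -0.5, -2.2]
grip_width: 0.0201
finger_force: 50.8
```

Emit:
apply_moves --pt "0.5 -0.1 -6.3 0 0 0 0.1" --pt "0 0 0 0 0 0 0.1"

```text
t: 24.9
eef_pos: [0.4425, -0.0228, 0.1737]
tool_rot: [[-0.989, 0.151, 0.002], [0.151, 0.989, 0.0], [-0.002, 0.001, -1.0]]
wrist_force: [-2.9, -1.6, 0.1]
grip_width: 0.0204
finger_force: 51.2
```

Emit:
apply_moves --pt "0.8 -0.1 -6.3 0 0 0 0.1" --pt "0 0 0 0 0 0 0.1"

```text
t: 25.1
eef_pos: [0.4435, -0.023, 0.1675]
tool_rot: [[-0.989, 0.151, 0.002], [0.151, 0.989, 0.0], [-0.002, 0.001, -1.0]]
wrist_force: [-4.1, -2.1, 3.5]
grip_width: 0.0203
finger_force: 51.8
```

Emit:
apply_moves --pt "1.1 -0.1 -6.3 0 0 0 0.1" --pt "0 0 0 0 0 0 0.1"

```text
t: 25.3
eef_pos: [0.4446, -0.0232, 0.1612]
tool_rot: [[-0.989, 0.151, 0.002], [0.151, 0.989, 0.0], [-0.002, 0.001, -1.0]]
wrist_force: [-2.7, -2.2, 2.6]
grip_width: 0.0201
finger_force: 52.3
```

Emit:
apply_moves --pt "1.2 -0.2 -6.2 0 0 0 0.1" --pt "0 0 0 0 0 0 0.1"

```text
t: 25.5
eef_pos: [0.4459, -0.0233, 0.155]
tool_rot: [[-0.989, 0.151, 0.002], [0.151, 0.989, 0.0], [-0.002, 0.001, -1.0]]
wrist_force: [-1.4, -2.5, 2.8]
grip_width: 0.0204
finger_force: 52.7
```

Emit:
apply_moves --pt "1.5 -0.2 -6.2 0 0 0 0.1" --pt "0 0 0 0 0 0 0.1"

```text
t: 25.7
eef_pos: [0.4474, -0.0235, 0.1488]
tool_rot: [[-0.989, 0.151, 0.002], [0.151, 0.989, 0.0], [-0.002, 0.001, -1.0]]
wrist_force: [-1.9, -1.9, 3.7]
grip_width: 0.0204
finger_force: 53.1
```

Emit:
apply_moves --pt "0.8 -0.1 -3 0 0 0 0.1" --pt "0 0 0 0 0 0 0.1"

```text
t: 25.9
eef_pos: [0.4482, -0.0236, 0.146]
tool_rot: [[-0.989, 0.151, 0.002], [0.151, 0.989, 0.0], [-0.002, 0.001, -1.0]]
wrist_force: [-2.2, -2.1, 3.2]
grip_width: 0.0205
finger_force: 53.4
```

Emit:
apply_moves --pt "0.8 -0.1 -3 0 0 0 0.1" --pt "0 0 0 0 0 0 0.1"

```text
t: 26.1
eef_pos: [0.449, -0.0237, 0.1429]
tool_rot: [[-0.989, 0.151, 0.002], [0.151, 0.989, 0.0], [-0.002, 0.001, -1.0]]
wrist_force: [-1.8, -2.6, 4.4]
grip_width: 0.0203
finger_force: 53.6
```

Emit:
apply_moves --pt "0.6 -0.1 -2 0 0 0 0.1" --pt "0 0 0 0 0 0 0.1"

```text
t: 26.3
eef_pos: [0.4495, -0.0238, 0.1409]
tool_rot: [[-0.989, 0.151, 0.002], [0.151, 0.989, 0.0], [-0.002, 0.001, -1.0]]
wrist_force: [-2.5, -1.8, 3.5]
grip_width: 0.0204
finger_force: 53.7
```

Emit:
apply_moves --pt "0.6 -0.1 -2 0 0 0 0.1" --pt "0 0 0 0 0 0 0.1"

```text
t: 26.5
eef_pos: [0.4501, -0.0239, 0.1389]
tool_rot: [[-0.989, 0.151, 0.002], [0.151, 0.989, 0.0], [-0.002, 0.001, -1.0]]
wrist_force: [-2.1, -1.2, 3.6]
grip_width: 0.0198
finger_force: 53.9
```

Emit:
apply_moves --pt "0.6 -0.1 -2 0 0 0 0.1" --pt "0 0 0 0 0 0 0.1"

```text
t: 26.7
eef_pos: [0.4507, -0.024, 0.1369]
tool_rot: [[-0.989, 0.151, 0.002], [0.151, 0.989, 0.0], [-0.002, 0.001, -1.0]]
wrist_force: [-2.2, -1.8, 2.9]
grip_width: 0.0204
finger_force: 54.0
```

Emit:
apply_moves --pt "0.6 -0.1 -2 0 0 0 0.1" --pt "0 0 0 0 0 0 0.1"

```text
t: 26.9
eef_pos: [0.4514, -0.0241, 0.1349]
tool_rot: [[-0.989, 0.151, 0.003], [0.151, 0.989, 0.0], [-0.002, 0.001, -1.0]]
wrist_force: [-2.7, -1.8, 3.7]
grip_width: 0.0201
finger_force: 54.3
```

Emit:
apply_moves --pt "0.6 -0.1 -2 0 0 0 0.1" --pt "0 0 0 0 0 0 0.1"

```text
t: 27.1
eef_pos: [0.452, -0.0242, 0.1329]
tool_rot: [[-0.989, 0.151, 0.002], [0.151, 0.989, 0.0], [-0.002, 0.001, -1.0]]
wrist_force: [-2.1, -1.9, 4.6]
grip_width: 0.0203
finger_force: 54.5
```

Emit:
apply_moves --pt "0.6 -0.1 -2 0 0 0 0.1" --pt "0 0 0 0 0 0 0.1"

```text
t: 27.3
eef_pos: [0.4526, -0.0243, 0.131]
tool_rot: [[-0.989, 0.151, 0.003], [0.151, 0.989, 0.0], [-0.003, 0.001, -1.0]]
wrist_force: [-1.5, -1.3, 5.8]
grip_width: 0.0201
finger_force: 54.6
```

Emit:
apply_moves --pt "0.6 -0.1 -1.6 0 0 0 0.1" --pt "0 0 0 0 0 0 0.1"

```text
t: 27.5
eef_pos: [0.4532, -0.0244, 0.1294]
tool_rot: [[-0.989, 0.151, 0.002], [0.151, 0.989, 0.0], [-0.002, 0.001, -1.0]]
wrist_force: [-2.6, -2.1, 7.5]
grip_width: 0.02
finger_force: 54.9
```

Emit:
apply_moves --pt "0.4 -0.1 -1.2 0 0 0 0.1" --pt "0 0 0 0 0 0 0.1"

```text
t: 27.7
eef_pos: [0.4537, -0.0244, 0.1283]
tool_rot: [[-0.989, 0.151, 0.003], [0.151, 0.989, 0.0], [-0.003, 0.001, -1.0]]
wrist_force: [-2.7, -0.8, 7.3]
grip_width: 0.0203
finger_force: 55.2
```

Emit:
apply_moves --pt "0.2 0 -0.6 0 0 0 0.1" --pt "0 0 0 0 0 0 0.1" --pt "0 0 0 0 0 0 0.1"

```text
t: 28.0
eef_pos: [0.4539, -0.0245, 0.1278]
tool_rot: [[-0.989, 0.151, 0.003], [0.151, 0.989, 0.0], [-0.003, 0.0, -1.0]]
wrist_force: [-4.0, -0.8, 9.8]
grip_width: 0.0201
finger_force: 55.4
```

The force has climbed steadily to about 8–10 N, so the cap is firmly home. Now I'll raise the lever.

Emit:
apply_moves --pt "-4.1 0.6 12 0 0 0 0.1" --pt "-3.2 0.5 12.3 0 0 0 0.1" --pt "-2.3 0.3 12.5 0 0 0 0.1" --pt "-1.4 0.2 12.7 0 0 0 0.1" --pt "-0.4 0.1 12.7 0 0 0 0.1"

```text
t: 28.5
eef_pos: [0.4416, -0.0227, 0.1906]
tool_rot: [[-0.989, 0.151, 0.002], [0.151, 0.989, 0.0], [-0.002, 0.0, -1.0]]
wrist_force: [2.3, -2.1, -4.9]
grip_width: 0.0206
finger_force: 50.1
```

Emit:
apply_moves --pt "0.5 -0.1 12.7 0 0 0 0.1" --pt "1.4 -0.2 12.7 0 0 0 0.1" --pt "2.4 -0.4 12.5 0 0 0 0.1" --pt "3.3 -0.5 12.3 0 0 0 0.1" --pt "4.2 -0.6 12 0 0 0 0.1"

```text
t: 29.0
eef_pos: [0.4543, -0.0246, 0.2527]
tool_rot: [[-0.989, 0.151, 0.002], [0.151, 0.989, 0.0], [-0.002, 0.001, -1.0]]
wrist_force: [6.1, -0.9, -10.1]
grip_width: 0.0204
finger_force: 49.1
```

Emit:
apply_moves --pt "5.1 -0.8 11.7 0 0 0 0.1" --pt "5.9 -0.9 11.2 0 0 0 0.1" --pt "6.7 -1 10.8 0 0 0 0.1" --pt "0 0 0 0 0 0 0.1"

```text
t: 29.4
eef_pos: [0.4727, -0.0271, 0.2866]
tool_rot: [[-0.989, 0.151, 0.003], [0.151, 0.989, 0.001], [-0.003, 0.001, -1.0]]
wrist_force: [1.6, 1.8, -3.4]
grip_width: 0.0199
finger_force: 50.3
```

Emit:
apply_moves --pt "0 0 0 0 0 0 0.5" --pt "0 0 0 0 0 0 0.7" --pt "0 0 0 0 0 0 0.7" --pt "0 0 0 0 0 0 0.7"

```text
t: 29.8
eef_pos: [0.4714, -0.0273, 0.2852]
tool_rot: [[-0.989, 0.151, 0.002], [0.151, 0.989, 0.0], [-0.002, 0.0, -1.0]]
wrist_force: [-0.5, 0.4, -0.9]
grip_width: 0.06
finger_force: 0.0
```

Emit:
apply_moves --pt "0 0 15 0 0 0 0.7" --pt "0 0 30 0 0 0 0.7" --pt "0 0 40 0 0 0 0.7" --pt "-10 0 40 0 0 0 0.7" --pt "0 0 0 0 0 0 0.7"

```text
t: 30.3
eef_pos: [0.4623, -0.0269, 0.4148]
tool_rot: [[-0.989, 0.151, 0.008], [0.151, 0.989, -0.002], [-0.008, -0.001, -1.0]]
wrist_force: [0.3, 1.3, -1.5]
grip_width: 0.0595
finger_force: 0.0
```

```bash
python3 - <<'E'
from h import *
from ik import W
s=bot.read_state();print(s["eef_pos"],s["wrist_force"],s["t"],s["finger_force"])
b=cap("side");A=crop(b["image"],175,110,365,280,3.4);C=crop(b["image"],225,205,255,250,5)
A[-225:,-150:]=C;cv2.imwrite("pics/c8.png",A)
E
```

```text
[ 0.46230172 -0.02689926  0.41478268] [ 0.27205708  1.32708253 -1.48605557] 30.3 0.0
```

View pics/c8.png

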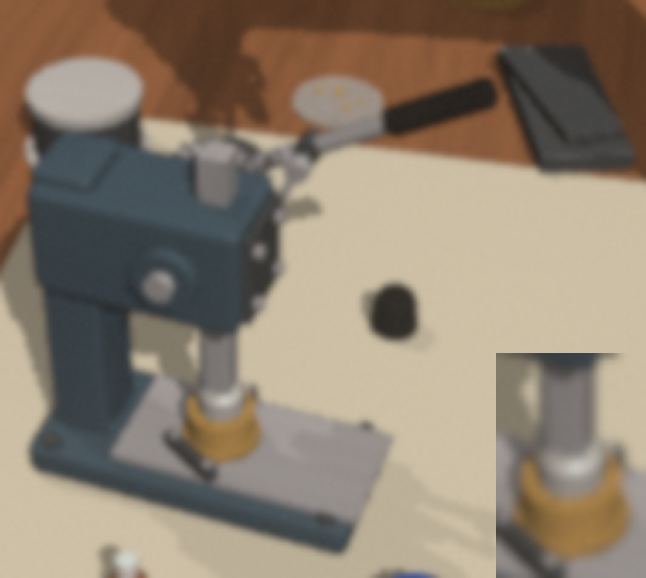

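The lever is raised and free. The pusher is down on the cap, centred on the barrel in the V-stop, and the gripper is clear of everything. Handing in.

```bash
python3 -c "
from rig import order
print(order.job_done())"
```

```text
the job is handed in; nothing more can be done
None
```

I handed the job in at about 30 s: the barrel is in the V-stop, the cap is pressed home by the lever (stopped at about 8–10 N, judged by force because the pusher hides the cap), and the lever is raised and released; early on a bad arm pose held two joints right at their range limits (about 0.01–0.02° over), and the hand-in gave no verdict.

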